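# Clamp the post foot in the drilling carriage and bring its mark under the drill

### The arm

A 6-joint arm with a two-finger parallel gripper is mounted at the origin on the work surface. World frame = base frame: x ahead of the robot, y to its left, z up, the work surface at z = 0. Lengths are in m, angles in rad, forces in N, time in s.
With the tool pointing down it reaches from about 0.425 to 0.95 m from the base axis. Payload 3.5 kg.
Tool frame: the origin (TCP) lies midway between the tips of the shut fingers; the grasp point (between the pads) lies 19 mm behind it; z points along the fingers, y is the line along which they close (so a half turn about z gives the same grasp; the last joint's range is limited). The gripper opens to 85 mm and grips with 20 to 120 N. Pads are 22 mm wide; open, the fingers measure 114 mm over their backs; the gripper's body (76 mm by 85 mm) begins 54 mm behind the grasp point. The pads swing forward as they close: fully open they stand 13 mm farther back than shut.
Start: joints at [-1.266, 0.286, 1.577, -0, 1.279, -0.15], TCP at [0.297, -0.606, 0.231] pointing down, gripper open.
Joint ranges: [-2.77, 2.77], [-0.9, 2.22], [0.21, 2.48], [-1.53, 4.67], [0.24, 2.81], [-2.84, 2.84]. Speed limits (rad/s): [2.79, 2.79, 3.14, 3.14, 3.14, 3.14].

### API

Orientations are given as a unit quaternion [x, y, z, w].
In Python, from plant import ctrl gives the robot as it stands.
- The arm moves only by the tool move_arm, never from a script. Its argument "plan" is a list of rows, each an object of numbers: "x", "y", "z": the shift along the tool's x, y, z in m; "yaw": the turn about the tool's z in rad; "fingers": the closure, from 0 (fully open) to 1 (shut). In form: [{"x": .., "y": .., "z": .., "yaw": .., "fingers": ..}, ...]. A call has 1 to 5 rows; each row is the pose to reach, as a shift and turn from the pose commanded when the call began, along the tool's axes at that moment; what a row does not reach only later rows make up. A row lasts 1/10 s, in which the tool goes at most 50 mm and 8.59 degrees, less where a joint would pass 70% of its speed; a pose out of reach is approached as far as the arm can. A call with a gripper value outside its range is refused whole. The fingers move at their own pace and stop on an object; "force" is the grip in N (left out, the last holds). Time passes only in rows, so rows that repeat a pose let the fingers close. It gives the time, the measured TCP pose, the force, the opening and the grip force at its end, in the units of the state.
- ctrl.get_state(): the state, without advancing time (a new reading comes with each control period).
- ctrl.read_camera(name): name is "scene" or "top" or "wrist"; returns the picture (400x640x3 uint8, red, green, blue); there is no depth.
- ctrl.camera_model(name): a dict with "intrinsics" (3x3 intrinsics, pixels), "cam_to_world" (4x4, takes a point from camera to world coordinates); the wrist camera has in their place "tool_from_camera" (4x4, takes a point from camera to tool coordinates, whose origin is the TCP and whose axes are the flange's). Camera axes: x right, y up, looking along -z (the intrinsics and any distortion apply to the point x, -y, -z); pixel columns grow to the right and rows downward; lengths in m; the calibration is good to about 2 mm. A picture is of the moment at which its call begins: read the wrist's pose just before it. camera_model takes no time and is no camera call.
- ctrl.sign_off(): hands the job in; it is judged then, once.
The state is a dict: "time": time; "qpos": joint angles; "dq": joint speeds; "joint_efforts": joint torques, N m; "eef_pos": TCP position; "tcp_rot": TCP orientation; "contact_force": force on the tool from outside, world axes, zero at the start; "wrist_torque": the same for the moment, N m; "opening": opening from 0.0 (shut) to 1.0 (fully open); "finger_force": force on a finger pad.
Only numpy, scipy, OpenCV 4.12 (cv2) and the standard library are available. Lean on these libraries where they do the work, as an engineer would, in place of code of your own. Each camera call takes 0.05 s, during which the arm holds its last target. There are 200 camera calls.

### The job

Load the aluminium post foot (the long plate with the square boss) flat into the pin nest on the drilling station's carriage with its scribed cross towards the drill, and swing the strap clamp fully down onto it. Then, with it clamped, slide the carriage until the scribed cross sits directly under the drill's tip. Leave everything else on the bench where it is.

Things in the scene. Friction and masses are not known exactly. Their poses are not given: they have to be found in the camera images.
- foot: The work, loose: aluminium post foot, about 0.33 kg. Plate 56 (its x) x 140 (y) x 10 mm thick; in its middle a square upright boss 32 x 32 mm, sides along x and y, 10 to 55 mm high: grip it about 40 mm above the underside. Origin: centre of the underside, z up; +y end is the marked one. Starts flat on the bench to the robot's right or left, its +y within 0.6 rad of world +y.
- mark (a point): Scribed dark cross (26 mm) in a ring (18 mm) on the plate's top face, 45 mm from the foot's centre towards +y, 10 mm above the underside. Axes as the foot.
- station: The drilling station, fixed; position and yaw (within 0.12 rad) vary. Green base with two ways along its y, a column at x 0, y +240 mm (64 mm across at its collar), a green arm to a slim upright drill (radius 27 mm) at x 0, y +110; arm and drill body lie 128 to 322 mm above the bench. Origin: on the bench under the ways; x away from the robot, y along the slide, z up.
- bit_tip (a point): The drill bit's lowest point (steel bit 10 mm thick), fixed to the station at x 0, y +110 mm, 72 mm above the bench; the face of the loaded foot's plate passes 17 mm below it.
- nest (a point): Centre of the pin nest on the carriage's top face, 45 mm above the bench. Six pins (10 mm thick, 14 mm high, tapered tops) round a 62 (x) x 146 (y) mm space: the foot lies flat inside with 3 mm play all round, its origin here, its axes along these, mark to +y. Axes: the carriage's, as the station's; +y is the slide direction to the drill. Moves with the carriage (110 mm wide in x).
- carriage (a joint): Slide of the steel carriage, m, 0 to 0.2, growing along +y towards the drill. Starts at 0 to 0.06; with a centred foot the mark is under the tip at about 0.165. Friction about 4 N; stays where it is left.
- carriage_knob (a point): Grip point of the carriage's upright black round post (22 mm across, 45 mm tall): on its axis, 15 mm below its top, 75 mm above the bench; 145 mm from the nest's centre towards -y. Can be gripped from above, fingers on its two x sides.
- clamp (a joint): Hinge of the strap clamp, rad. 0: strap level, its pad resting on the foot's plate; grows as it opens up and away from the robot, to 1.9. Starts open at 1.5 to 1.85. Stiff (about 0.25 N m); stays where it is left.
- clamp_hinge (a point): Centre of the strap's hinge pin, on the carriage: +68 mm in x, -48 mm in y from the nest's centre, 26 mm above it. Hinge axis: the carriage's y. Strap 20 mm wide, 8 mm thick; closed, it runs from here to -x across the foot's unmarked end. Rubber pad 18 mm across, 12 mm deep under the strap, 68 mm from the hinge.
- clamp_handle (a point): Grip point on the axis of the clamp's handle: black round bar 14 mm thick, parallel to the hinge axis, 145 mm from it, standing out 52 mm from the strap's -y edge; this point is 37 mm from the strap's middle. Can be pinched from above, fingers on its x sides, and led along the arc. Open, about 0.21 m above the bench; closed, 71 mm, clear of the carriage's front edge.
- flange: Bystander, loose: round aluminium flange, 100 mm plate 12 mm thick, round 44 mm hub, 50 mm high. Origin under its centre. Lies on the other side of the robot from the foot.
- spray_can: Bystander, loose: standing spray can, 64 mm across, 190 mm high. Origin under its centre.
- wrench: Bystander, loose: steel wrench, 190 mm, lying in front of the station.
- screwdriver: Bystander, loose: screwdriver, 200 mm, black handle, lying in front of the station.
- parts_bin: Bystander, loose: open grey bin 150 x 110 x 70 mm behind the station, 1.2 kg. Origin under its centre.
- vee_block: Bystander, loose: dark steel vee block 70 x 50 x 42 mm. Origin under its centre.
Things that resemble listed ones, but are neither listed nor needed, are in the scene too. What is shaped like the foot but pink or red is not meant.

How it is judged:
On the way, in this order (a step that is already met when the one before it is completed fails the run):
1. the foot lies flat in the nest, cross towards the drill, with the clamp still open (horizontal distance between foot and nest below 0.006 m and z of foot in the frame of nest below 0.003 m and y of mark in the frame of nest above 0.035 m and angle between foot's own z axis and vertical below 0.05 rad and value of joint clamp above 0.5 rad), for 0.2 s.
2. the clamp is down on the foot, before the cross is brought under the drill (horizontal distance between foot and nest below 0.006 m and z of foot in the frame of nest below 0.003 m and y of mark in the frame of nest above 0.035 m and angle between foot's own z axis and vertical below 0.05 rad and value of joint clamp below 0.05 rad), for 0.2 s.
3. the carriage is slid, clamp down, until the cross is under the drill's tip (all of step 2 and horizontal distance between mark and bit_tip below 0.005 m), for 0.2 s.
At the end, for the whole second after the job is handed in: The foot lies flat in the nest (within 6 mm of its centre, 3 mm of its floor, tilt under 0.05 rad), cross towards the drill (over 35 mm to +y); clamp down on it (joint below 0.05 rad); cross within 5 mm in plan of the drill's tip; foot at rest (all of step 3 and linear speed of foot below 0.02 m/s); the robot touches nothing.
It fails at once if a bystander on the bench is moved by more than 30 mm (distance of any of flange, spray_can, wrench, screwdriver, parts_bin, vee_block from where it was at the start of the episode above 0.03 m).
It also fails if it takes over 72 s, if anything falls off the work surface, if the arm or the gripper's body presses on something with over 40 N, if the wrist force passes 120 N, or if a joint passes its speed limit or range.

## Working session

There is one attempt and no reset: what is moved stays moved. The work goes in short steps, Python scripts to look and compute and a tool call to move; the robot and the scene stay as the last step left them, time stands still between calls to the robot, and variables do not carry over. Pictures are saved under pics/ and viewed, at most 10 in all, crops included, and the job is handed in when it is done.

Besides the shell and the picture viewer there is one more tool, called after "Emit:" as name([rows], argument=value, ...), one row to a line, values as JSON. move_arm: Moves the arm, as the interface text tells. Its arguments: {"type":"object","properties":{"plan":{"type":"array"},"force":{"type":"number"}},"required":["plan"]}

```bash
mkdir -p pics; ls; python3 - <<'E'
from plant import ctrl
import cv2,json
s=ctrl.get_state();print({k:(v.round(4).tolist() if hasattr(v,'round') and hasattr(v,'tolist') else v) for k,v in s.items()})
for n in("scene","top","wrist"):
    im=ctrl.read_camera(n);cv2.imwrite(f"pics/{n}0.png",im[:,:,::-1]);m=ctrl.camera_model(n);print(n,m)
E
```

```text
pics
{'time': 0.0, 'qpos': [-1.266, 0.2872, 1.5782, 0.0, 1.2786, -0.15], 'dq': [0.0001, -0.0007, -0.0, 0.0004, -0.0038, -0.0003], 'joint_efforts': [0.0005, -40.598, -29.2624, -0.0001, 0.0059, 0.0], 'eef_pos': [0.2963, -0.6057, 0.2299], 'tcp_rot': [0.9743, 0.2254, -0.0001, -0.0012], 'contact_force': [-0.465, -0.1189, 0.4694], 'wrist_torque': [-0.0081, 0.0376, 0.0282], 'finger_force': 0.0, 'opening': 0.9994845810276108}
scene {'intrinsics': array([[456.70244594,   0.        , 320.5694822 ],
       [  0.        , 456.70244594, 202.87801499],
       [  0.        ,   0.        ,   1.        ]]), 'cam_to_world': array([[ 0.88398129, -0.27482913,  0.37821425,  1.1647919 ],
       [ 0.46749921,  0.51158107, -0.72092253, -1.30582495],
       [ 0.00464326,  0.81409689,  0.5807105 ,  1.02868591],
       [ 0.        ,  0.        ,  0.        ,  1.        ]])}
top {'intrinsics': array([[501.44358358,   0.        , 328.35463444],
       [  0.        , 501.44358358, 199.68127536],
       [  0.        ,   0.        ,   1.        ]]), 'cam_to_world': array([[ 0.01033313,  0.98784298, -0.15511116,  0.3070618 ],
       [-0.9999394 ,  0.01079717,  0.00214947, -0.14768207],
       [ 0.0037981 ,  0.15507955,  0.98789468,  1.50062231],
       [ 0.        ,  0.        ,  0.        ,  1.        ]])}
wrist {'intrinsics': array([[302.03977182,   0.        , 319.51943238],
       [  0.        , 302.03977182, 200.58450264],
       [  0.        ,   0.        ,   1.        ]]), 'tool_from_camera': array([[ 1.19380815e-03,  9.53934247e-01,  3.00013378e-01,
         7.64048623e-02],
       [ 9.99999046e-01, -9.30512826e-04, -1.02048436e-03,
        -2.21864136e-05],
       [-6.94308680e-04,  3.00014310e-01, -9.53934448e-01,
        -1.41893931e-01],
       [ 0.00000000e+00,  0.00000000e+00,  0.00000000e+00,
         1.00000000e+00]])}
```

View pics/top0.png

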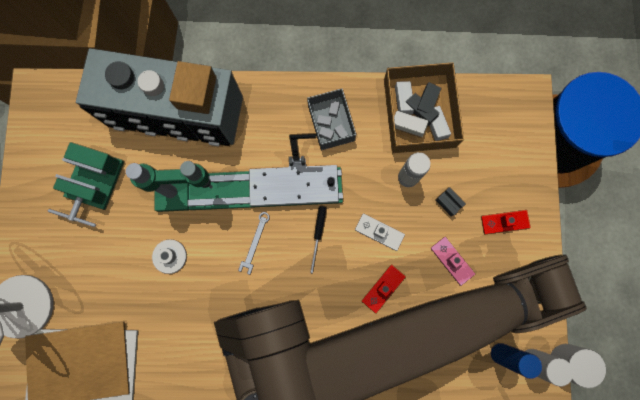

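View pics/scene0.png

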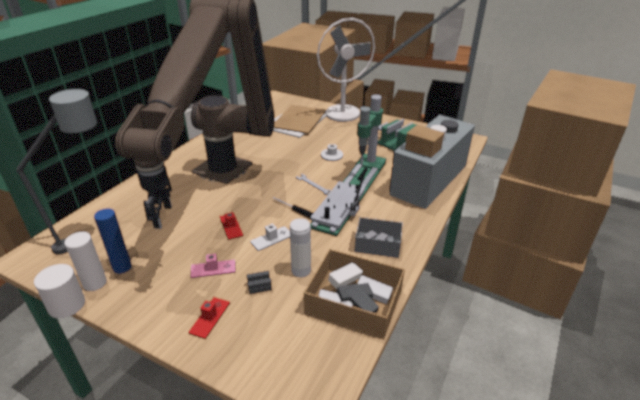

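Silver plate at (380,232) in the top view is the foot. The look-alikes are pink (453,260), red (505,222) and red (384,288), and the round flange is at (169,256). I'll check the choice and the station in one composite crop.

```bash
python3 - <<'E'
import cv2,numpy as np
a=cv2.imread("pics/top0.png")
s=cv2.resize(a[135:225,120:355],None,fx=3.4,fy=3.4,interpolation=cv2.INTER_CUBIC)
f=cv2.resize(a[205:255,345:415],None,fx=5,fy=5,interpolation=cv2.INTER_CUBIC)
o=np.zeros((s.shape[0]+f.shape[0],s.shape[1],3),np.uint8);o[:s.shape[0]]=s;o[s.shape[0]:,:f.shape[1]]=f
cv2.imwrite("pics/c1.png",o);print(o.shape,s.shape)
E
cat > h.py <<'E'
import numpy as np
from plant import ctrl
from scipy.spatial.transform import Rotation as R
def cam(n,st=None):
    m=ctrl.camera_model(n);K=m["intrinsics"]
    if n!="wrist": return K,np.array(m["cam_to_world"])
    st=st or ctrl.get_state();T=np.eye(4);T[:3,:3]=R.from_quat(st["tcp_rot"]).as_matrix();T[:3,3]=st["eef_pos"]
    return K,T@m["tool_from_camera"]
def p2w(n,uv,z,st=None,C=None):
    K,T=C or cam(n,st);d=np.linalg.inv(K)@[uv[0],uv[1],1];d=T[:3,:3]@[d[0],-d[1],-d[2]]
    o=T[:3,3];return o+d*(z-o[2])/d[2]
def w2p(n,P,st=None,C=None):
    K,T=C or cam(n,st);c=T[:3,:3].T@(np.array(P)-T[:3,3]);q=K@[c[0],-c[1],-c[2]];return q[:2]/q[2]
E
```

```text
(556, 799, 3) (306, 799, 3)
```

View pics/c1.png

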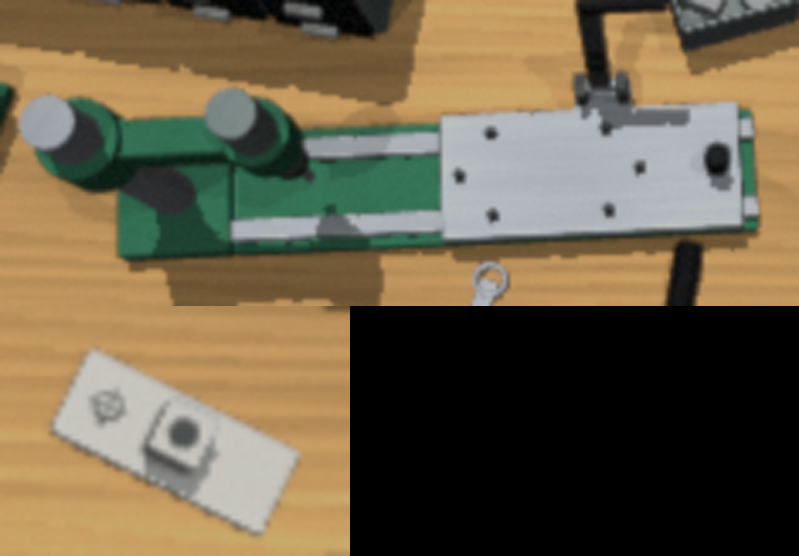

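The crop shows that the silver foot carries the ringed cross at its left end, about (366,224.5), and the boss is at (381,230). The six pins are at crop (491,133), (460,177), (493,215), (606,128), (640,168) and (609,210), the knob top is at about (717,156), and the clamp stands open at (600,90).

```bash
python3 - <<'E'
from h import *
np.set_printoptions(precision=4,suppress=True)
C=cam("top")
f=lambda c:((c[0]+.5)/5-.5+345,(c[1]-306+.5)/5-.5+205)
s=lambda c:((c[0]+.5)/3.4-.5+120,(c[1]+.5)/3.4-.5+135)
W=lambda uv,z:p2w("top",uv,z,C=C)
cs=[W(f(c),.01) for c in [(93,349),(299,455),(262,534),(51,431)]];cen=np.mean(cs,0)
mk=W(f((108,405)),.01);d=mk-cen
print("foot",cen,"mark",mk,np.linalg.norm(d),"yaw",np.arctan2(-d[0],d[1]))
e=(cs[0]+cs[3])-(cs[1]+cs[2]);print("yaw edges",np.arctan2(-e[0],e[1]),[np.linalg.norm(cs[i]-cs[i-1]) for i in range(4)])
P=[W(s(c),.057) for c in [(491,133),(460,177),(493,215),(606,128),(640,168),(609,210)]]
n=(P[0]+P[2]+P[3]+P[5])/4; n2=(P[1]+P[4])/2; v=P[1]-P[4]; v2=P[0]+P[2]-P[3]-P[5]
print("nest",n,n2,np.linalg.norm(v),"yaw",np.arctan2(-v[0],v[1]),np.arctan2(-v2[0],v2[1]))
k=W(s((717,156)),.09);print("knob",k)
for nme,c,z in [("can",(414,158),.19),("bit",s((308,176)),.072),("hub",(169,256),.05),("drilltop",s((231,114)),.322),("handle?",(292,137),.21),("handle end",(313,136),.21)]: print(nme,W(c,z))
E
```

```text
foot [ 0.4459 -0.3052  0.01  ] mark [ 0.4676 -0.2647  0.01  ] 0.04595133253656939 yaw -0.49211428248990546
yaw edges -0.45797813300772755 [np.float64(0.05554686879947699), np.float64(0.13762950959785525), np.float64(0.052256497095178836), np.float64(0.1388076459282925)]
nest [ 0.5756 -0.0128  0.057 ] [ 0.5746 -0.0131  0.057 ] 0.1549562159461286 yaw 0.06189082885136844 0.05508092456786923
knob [ 0.5841 -0.1564  0.09  ]
can [ 0.6285 -0.3791  0.19  ]
bit [0.5665 0.1914 0.072 ]
hub [0.366  0.3055 0.05  ]
drilltop [0.565  0.1884 0.322 ]
handle? [ 0.6772 -0.0522  0.21  ]
handle end [ 0.6806 -0.1079  0.21  ]
```

```bash
cat >> h.py <<'E'
def go(p,ang):
    "tool-axis shift/turn from measured pose to world p with tool-y at world angle ang (mod pi)"
    st=ctrl.get_state();M=R.from_quat(st["tcp_rot"]).as_matrix();d=M.T@(np.array(p)-st["eef_pos"])
    a=np.arctan2(M[1,1],M[0,1]);t=(ang-a+np.pi/2)%np.pi-np.pi/2
    print("shift",d.round(4),"yaw",round(-t,4),"tilt z",M[:,2].round(3),"t",round(st["time"],2))
E
python3 -c "
from h import *
go([.446,-.305,.16],-.475)"
```

```text
shift [ 0.2665 -0.2044  0.0707] yaw -0.641 tilt z [-0.001  0.002 -1.   ] t 0.15
```

Emit:
move_arm([
  {"x": 0.038,"y": -0.029,"z": 0.01,"yaw": -0.09,"fingers": 0},
  {"x": 0.076,"y": -0.058,"z": 0.02,"yaw": -0.18,"fingers": 0},
  {"x": 0.114,"y": -0.087,"z": 0.03,"yaw": -0.27,"fingers": 0},
  {"x": 0.152,"y": -0.117,"z": 0.04,"yaw": -0.37,"fingers": 0},
  {"x": 0.19,"y": -0.146,"z": 0.05,"yaw": -0.46,"fingers": 0},
])

```text
time: 0.65
eef_pos: [0.4034, -0.3897, 0.1806]
tcp_rot: [0.896, 0.443, 0.0, -0.0]
contact_force: [0.4, -0.3, -0.1]
opening: 1.002
finger_force: 0.0
```

```bash
python3 -c "
from h import *
go([.446,-.305,.16],-.475)"
```

```text
shift [ 0.0932 -0.0176  0.0207] yaw -0.1776 tilt z [-0.  0. -1.] t 0.65
```

Emit:
move_arm([
  {"x": 0.045,"y": -0.009,"z": 0.01,"yaw": -0.09,"fingers": 0},
  {"x": 0.093,"y": -0.0175,"z": 0.02,"yaw": -0.178,"fingers": 0},
  {"x": 0.093,"y": -0.0175,"z": 0.02,"yaw": -0.178,"fingers": 0},
  {"x": 0.093,"y": -0.0175,"z": 0.02,"yaw": -0.178,"fingers": 0},
])

```text
time: 1.05
eef_pos: [0.4461, -0.3063, 0.1609]
tcp_rot: [0.854, 0.521, -0.0, -0.0]
contact_force: [-0.8, -0.2, -0.2]
opening: 1.001
finger_force: 0.0
```

```bash
python3 - <<'E'
from h import *
import cv2
st=ctrl.get_state();im=ctrl.read_camera("wrist");cv2.imwrite("pics/w1.png",im[:,:,::-1])
go([.446,-.305,.16],-.475);C=cam("wrist",st);print(w2p(0,[.446,-.305,.055],C=C),w2p(0,[.4676,-.2647,.01],C=C))
E
```

```text
shift [ 0.0023 -0.0012  0.0014] yaw -0.0028 tilt z [-0.    -0.001 -1.   ] t 1.1
[318.78170549 197.63394537] [319.71214743 138.04928894]
```

View pics/w1.png

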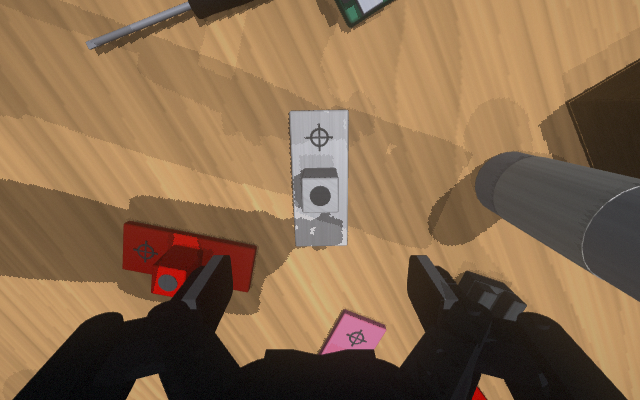

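The wrist view shows the foot upright at (320,178), with the cross at (319.5,137) and the boss top's hole at (320,195.5). The red decoy is at (190,258).

```bash
python3 - <<'E'
from h import *
C=cam("wrist")
b=p2w(0,(320,195.5),.055,C=C);m=p2w(0,(319.5,137),.01,C=C);d=m-b
cs=[p2w(0,c,.01,C=C) for c in [(290,111),(348,110),(347,245),(296,247)]]
e=cs[0]+cs[1]-cs[2]-cs[3]
print(b,m,np.linalg.norm(d[:2]),np.arctan2(-d[0],d[1]),np.mean(cs,0),np.arctan2(-e[0],e[1]))
M=R.from_quat(ctrl.get_state()["tcp_rot"]).as_matrix()
for c,z in [((256,250),.01),((183,280),.055),((155,262),.055),((258,250),.01)]: print("red rel tool", (M.T@(p2w(0,c,z,C=C)-b)).round(3))
go([*b[:2],.021],-.485)
E
```

```text
[ 0.44770064 -0.30528072  0.055     ] [ 0.46793143 -0.26520671  0.01      ] 0.04489109894866628 -0.46750865650066803 [ 0.44794216 -0.30570275  0.01      ] -0.4579669090368669
red rel tool [-0.074 -0.068  0.045]
red rel tool [-0.083 -0.129  0.   ]
red rel tool [-0.064 -0.152  0.   ]
red rel tool [-0.074 -0.066  0.045]
shift [0.0029 0.0004 0.1404] yaw 0.0072 tilt z [-0.    -0.001 -1.   ] t 1.1
```

Emit:
move_arm([
  {"x": 0.003,"y": 0.0005,"z": 0.04,"yaw": -0.013,"fingers": 0},
  {"x": 0.003,"y": 0.0005,"z": 0.085,"yaw": -0.013,"fingers": 0.2},
  {"x": 0.003,"y": 0.0005,"z": 0.12,"yaw": -0.013,"fingers": 0.3},
  {"x": 0.003,"y": 0.0005,"z": 0.139,"yaw": -0.013,"fingers": 0.3},
  {"x": 0.003,"y": 0.0005,"z": 0.139,"yaw": -0.013,"fingers": 0.3},
], force=40)

```text
time: 1.6
eef_pos: [0.4452, -0.3048, 0.0192]
tcp_rot: [0.852, 0.524, -0.001, -0.003]
contact_force: [0.2, 0.5, 0.1]
opening: 0.694
finger_force: 0.0
```

Emit:
move_arm([
  {"x": 0,"y": 0,"z": 0,"yaw": 0,"fingers": 1},
  {"x": 0,"y": 0,"z": 0,"yaw": 0,"fingers": 1},
  {"x": 0,"y": 0,"z": 0,"yaw": 0,"fingers": 1},
  {"x": 0,"y": 0,"z": 0,"yaw": 0,"fingers": 1},
  {"x": 0,"y": 0,"z": 0,"yaw": 0,"fingers": 1},
], force=40)

```text
time: 2.1
eef_pos: [0.4485, -0.3066, 0.0244]
tcp_rot: [0.851, 0.525, -0.0, 0.002]
contact_force: [-2.9, -2.5, 6.4]
opening: 0.37
finger_force: 42.8
```

Emit:
move_arm([
  {"x": 0,"y": 0,"z": -0.02,"yaw": 0,"fingers": 1},
  {"x": 0,"y": 0,"z": -0.06,"yaw": 0,"fingers": 1},
  {"x": 0,"y": 0,"z": -0.1,"yaw": 0,"fingers": 1},
  {"x": 0,"y": 0,"z": -0.135,"yaw": 0,"fingers": 1},
  {"x": 0,"y": 0,"z": -0.135,"yaw": 0,"fingers": 1},
])

```text
time: 2.6
eef_pos: [0.4506, -0.307, 0.163]
tcp_rot: [0.851, 0.525, 0.002, 0.006]
contact_force: [1.5, -1.2, -3.3]
opening: 0.369
finger_force: 41.9
```

```bash
python3 - <<'E'
from h import *
import cv2
st=ctrl.get_state();im=ctrl.read_camera("wrist");cv2.imwrite("pics/w2.png",im[:,:,::-1])
cv2.imwrite("pics/w2c.png",cv2.resize(im[60:320,200:440,::-1],None,fx=2.3,fy=2.3,interpolation=cv2.INTER_CUBIC))
print(st["opening"],st["finger_force"],st["eef_pos"])
go([.575,-.013,.16],.058)
E
```

```text
0.3690415162853317 41.87767803668976 [ 0.45058453 -0.30702935  0.16298666]
shift [ 0.3181 -0.0186 -0.0011] yaw -0.5227 tilt z [ 0.005 -0.004 -1.   ] t 2.65
```

View pics/w2c.png

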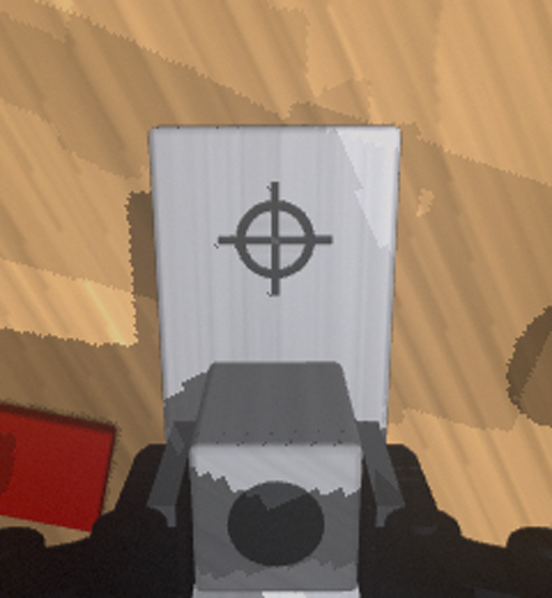

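The cross sits at about (319.3,163.8) in the wrist image and the boss hole at (319.7,287). The foot is held straight in the grip.

```bash
python3 - <<'E'
from h import *
m=ctrl.camera_model("wrist");C=(m["intrinsics"],np.array(m["tool_from_camera"]))
u=lambda c:(200+(c[0]+.5)/2.3-.5,60+(c[1]+.5)/2.3-.5)
for z in (.0244,.021):
    print(z,"mark",p2w(0,u((275,240)),z-.01,C=C).round(4),"boss",p2w(0,u((276,523)),z-.055,C=C).round(4))
    print([p2w(0,u(c),z-.01,C=C).round(4) for c in [(150,128),(401,127)]])
    print("boss top corners",[p2w(0,u(c),z-.055,C=C).round(4) for c in [(189,443),(362,444),(193,590),(359,590)]])
E
```

```text
0.0244 mark [ 0.0473 -0.0002  0.0144] boss [ 0.0029  0.0001 -0.0306]
[array([ 0.0717, -0.0273,  0.0144]), array([0.072 , 0.0271, 0.0144])]
boss top corners [array([ 0.0193, -0.0154, -0.0306]), array([ 0.0191,  0.0153, -0.0306]), array([-0.0119, -0.0158, -0.0306]), array([-0.0118,  0.0159, -0.0306])]
0.021 mark [ 0.0479 -0.0002  0.011 ] boss [ 0.0051  0.0001 -0.034 ]
[array([ 0.0718, -0.0267,  0.011 ]), array([0.0721, 0.0265, 0.011 ])]
boss top corners [array([ 0.021 , -0.0149, -0.034 ]), array([ 0.0208,  0.0148, -0.034 ]), array([-0.0092, -0.0153, -0.034 ]), array([-0.0091,  0.0154, -0.034 ])]
```

```bash
python3 -c "
from h import *
go([.578,-.088,.2],.058)"
```

```text
shift [ 0.2523  0.018  -0.0408] yaw -0.5227 tilt z [ 0.005 -0.004 -1.   ] t 2.65
```

Emit:
move_arm([
  {"x": 0.03,"y": 0.002,"z": -0.01,"yaw": -0.07,"fingers": 1},
  {"x": 0.075,"y": 0.006,"z": -0.025,"yaw": -0.18,"fingers": 1},
  {"x": 0.12,"y": 0.009,"z": -0.04,"yaw": -0.29,"fingers": 1},
  {"x": 0.165,"y": 0.012,"z": -0.04,"yaw": -0.4,"fingers": 1},
  {"x": 0.205,"y": 0.015,"z": -0.04,"yaw": -0.48,"fingers": 1},
])

```text
time: 3.15
eef_pos: [0.5525, -0.1257, 0.194]
tcp_rot: [0.7, 0.714, -0.001, -0.002]
contact_force: [0.2, -0.0, -4.4]
opening: 0.368
finger_force: 41.7
```

Emit:
move_arm([
  {"x": 0.024,"y": -0.016,"z": 0,"yaw": -0.03,"fingers": 1},
  {"x": 0.042,"y": -0.02,"z": 0,"yaw": -0.043,"fingers": 1},
  {"x": 0.042,"y": -0.02,"z": 0,"yaw": -0.043,"fingers": 1},
  {"x": 0.042,"y": -0.02,"z": 0,"yaw": -0.043,"fingers": 1},
])

```text
time: 3.55
eef_pos: [0.5318, -0.0866, 0.1958]
tcp_rot: [0.686, 0.727, -0.001, -0.001]
contact_force: [0.5, -0.2, -3.5]
opening: 0.365
finger_force: 42.3
```

```bash
python3 - <<'E'
from h import *
import cv2
st=ctrl.get_state();im=ctrl.read_camera("wrist");cv2.imwrite("pics/w3.png",im[:,:,::-1])
cv2.imwrite("pics/w3c.png",cv2.resize(im[0:300,180:460,::-1],None,fx=2,fy=2,interpolation=cv2.INTER_CUBIC))
go([.578,-.088,.2],.058);C=cam("wrist",st);print(st["eef_pos"],w2p(0,[.5705,.065,.059],C=C))
E
```

```text
shift [-0.0034  0.0457 -0.0037] yaw -0.0008 tilt z [-0.001 -0.    -1.   ] t 3.6
[ 0.53179224 -0.0866404   0.19575963] [378.88613623  11.34478772]
```

View pics/w3c.png

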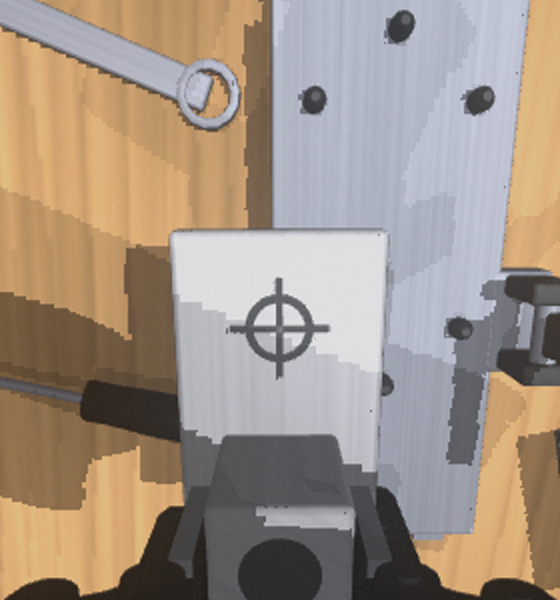

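The wrist view shows pins at crop (401,26), (314,99), (480,99) and (459,328), and the foot clear to the left of the carriage. I'll measure the pin blobs against the foot with the same camera.

```bash
python3 - <<'E'
from h import *
import cv2
np.set_printoptions(precision=4,suppress=True)
im=cv2.imread("pics/w3.png",0);C=cam("wrist");Q=[]
for (x,y) in [(401,26),(314,99),(480,99),(459,328)]:
    x0,y0=180+x//2,y//2;w=im[max(0,y0-11):y0+12,x0-11:x0+12]
    n,l,s,c=cv2.connectedComponentsWithStats((w<105).astype(np.uint8))
    i=1+np.argmax(s[1:,4]);q=c[i]+[x0-11,max(0,y0-11)];Q.append(p2w(0,q,.052,C=C));print(q,s[i],Q[-1])
Q=np.array(Q)
from scipy.optimize import least_squares
def f(p,L):
    c,s=np.cos(p[2]),np.sin(p[2]);return ((np.array(L)@np.array([[c,s],[-s,c]])+p[:2])-Q[:,:2]).ravel()
L0=lambda a:[[0,.078],[-.036,a],[.036,a],[.036,-a]]
r=least_squares(lambda p:f(p,L0(p[3])),[.575,-.013,.058,.045]);print(r.x,r.fun)
go([*r.x[:2],.16],r.x[2])
# foot mark + end in same picture, tool frame
m=ctrl.camera_model("wrist");T=(m["intrinsics"],np.array(m["tool_from_camera"]))
for c in [(279,328),(171,232),(387,231)]: print(p2w(0,(180+c[0]/2-.25,c[1]/2-.25),.0144,C=T))
E
```

```text
[379.9816  12.7914] [  5   3  13  17 163] [0.5733 0.0653 0.052 ]
[336.5896  49.6716] [  5   5  12  14 134] [0.5394 0.0356 0.052 ]
[419.1277  49.8298] [  4   5  14  15 141] [0.6101 0.0396 0.052 ]
[409.6695 163.9153] [  5   6  14  11 118] [ 0.6167 -0.0591  0.052 ]
[ 0.5778 -0.012   0.0593  0.0496] [-0.0001  0.0005 -0.0005 -0.0003  0.0006  0.      0.     -0.0003]
shift [0.0725 0.0499 0.0363] yaw -0.0021 tilt z [-0.001 -0.    -1.   ] t 3.6
[ 0.0475 -0.0003  0.0144]
[ 0.0716 -0.0272  0.0144]
[0.0719 0.0266 0.0144]
```

Emit:
move_arm([
  {"x": 0.02,"y": 0.015,"z": 0.01,"yaw": -0.002,"fingers": 1},
  {"x": 0.045,"y": 0.032,"z": 0.03,"yaw": -0.002,"fingers": 1},
  {"x": 0.0705,"y": 0.05,"z": 0.06,"yaw": -0.002,"fingers": 1},
  {"x": 0.0705,"y": 0.05,"z": 0.085,"yaw": -0.002,"fingers": 1},
  {"x": 0.0705,"y": 0.05,"z": 0.09,"yaw": -0.002,"fingers": 1},
])

```text
time: 4.1
eef_pos: [0.576, -0.0135, 0.1031]
tcp_rot: [0.686, 0.728, -0.002, -0.003]
contact_force: [-0.8, 0.7, -4.9]
opening: 0.372
finger_force: 42.2
```

Emit:
move_arm([
  {"x": 0,"y": 0,"z": 0,"yaw": 0,"fingers": 1},
  {"x": 0,"y": 0,"z": 0,"yaw": 0,"fingers": 1},
])

```text
time: 4.3
eef_pos: [0.5794, -0.0147, 0.1088]
tcp_rot: [0.686, 0.727, 0.001, 0.001]
contact_force: [0.6, -0.9, -3.7]
opening: 0.37
finger_force: 42.2
```

```bash
python3 - <<'E'
from h import *
p=np.array([.5778,-.012]);a=.0593;y=np.array([-np.sin(a),np.cos(a)])
go([*(p-.0021*y),.0694],a)
E
```

```text
shift [ 0.0008 -0.0015  0.0394] yaw -0.001 tilt z [ 0.003 -0.001 -1.   ] t 4.3
```

Emit:
move_arm([
  {"x": 0.0004,"y": -0.0005,"z": 0.01,"yaw": -0.001,"fingers": 1},
  {"x": 0.0004,"y": -0.0005,"z": 0.018,"yaw": -0.001,"fingers": 1},
  {"x": 0.0004,"y": -0.0005,"z": 0.024,"yaw": -0.001,"fingers": 1},
  {"x": 0.0004,"y": -0.0005,"z": 0.028,"yaw": -0.001,"fingers": 1},
  {"x": 0.0004,"y": -0.0005,"z": 0.03,"yaw": -0.001,"fingers": 1},
])

```text
time: 4.8
eef_pos: [0.5774, -0.013, 0.0766]
tcp_rot: [0.685, 0.728, -0.0, -0.0]
contact_force: [0.1, -0.3, -4.3]
opening: 0.368
finger_force: 42.5
```

Emit:
move_arm([
  {"x": 0,"y": 0,"z": 0.003,"yaw": 0,"fingers": 1},
  {"x": 0,"y": 0,"z": 0.006,"yaw": 0,"fingers": 1},
  {"x": 0,"y": 0,"z": 0.008,"yaw": 0,"fingers": 1},
  {"x": 0,"y": 0,"z": 0.009,"yaw": 0,"fingers": 1},
  {"x": 0,"y": 0,"z": 0.009,"yaw": 0,"fingers": 1},
])

```text
time: 5.3
eef_pos: [0.5779, -0.013, 0.0694]
tcp_rot: [0.685, 0.728, -0.0, -0.0]
contact_force: [-3.6, 1.0, 3.9]
opening: 0.368
finger_force: 43.3
```

```bash
python3 - <<'E'
from h import *
p=np.array([.5778,-.012]);a=.0593;y=np.array([-np.sin(a),np.cos(a)])
go([*(p-.0021*y),.0694],a);print(ctrl.get_state()["contact_force"])
E
```

```text
shift [-0.0011 -0.0001  0.    ] yaw 0.0019 tilt z [-0. -0. -1.] t 5.3
[-3.60198299  0.96348919  3.87450086]
```

Seated: the force has changed sign and z matches. Release and rise.

Emit:
move_arm([
  {"x": 0,"y": 0,"z": 0,"yaw": 0,"fingers": 0.4},
  {"x": 0,"y": 0,"z": 0,"yaw": 0,"fingers": 0.2},
  {"x": 0,"y": 0,"z": 0,"yaw": 0,"fingers": 0.1},
  {"x": 0,"y": 0,"z": 0,"yaw": 0,"fingers": 0.1},
  {"x": 0,"y": 0,"z": -0.015,"yaw": 0,"fingers": 0.1},
])

```text
time: 5.8
eef_pos: [0.5761, -0.0128, 0.0815]
tcp_rot: [0.685, 0.728, -0.001, -0.002]
contact_force: [0.0, 0.2, -0.2]
opening: 0.901
finger_force: 0.0
```

Emit:
move_arm([
  {"x": 0,"y": 0,"z": -0.04,"yaw": 0,"fingers": 0.1},
  {"x": 0,"y": 0,"z": -0.085,"yaw": 0,"fingers": 0.1},
  {"x": -0.02,"y": 0,"z": -0.13,"yaw": 0,"fingers": 0.1},
  {"x": -0.05,"y": 0,"z": -0.165,"yaw": 0,"fingers": 0.1},
  {"x": -0.07,"y": 0,"z": -0.19,"yaw": 0,"fingers": 0.1},
])

```text
time: 6.3
eef_pos: [0.583, -0.0844, 0.2786]
tcp_rot: [0.685, 0.728, 0.001, 0.003]
contact_force: [0.5, 0.3, -0.5]
opening: 0.901
finger_force: 0.0
```

Emit:
move_arm([
  {"x": 0,"y": 0,"z": 0,"yaw": 0,"fingers": 0.1},
  {"x": 0,"y": 0,"z": 0,"yaw": 0,"fingers": 0.1},
  {"x": 0,"y": 0,"z": 0,"yaw": 0,"fingers": 0.1},
])

```text
time: 6.6
eef_pos: [0.5812, -0.0821, 0.2718]
tcp_rot: [0.685, 0.729, -0.0, -0.001]
contact_force: [-0.5, 0.2, -0.1]
opening: 0.9
finger_force: 0.0
```

```bash
python3 - <<'E'
from h import *
import cv2
st=ctrl.get_state();im=ctrl.read_camera("wrist");cv2.imwrite("pics/w4.png",im[:,:,::-1])
C=cam("wrist",st);print(st["eef_pos"],st["contact_force"],st["opening"])
h=lambda y,x,z:(np.array([.5778,-.012])+np.array([[np.cos(.0593),-np.sin(.0593)],[np.sin(.0593),np.cos(.0593)]])@[x,y]).tolist()+[z]
print("mark",w2p(0,h(.045,0,.055),C=C))
for t in (1.5,1.85): print("handle",t,h(-.085,.068-.145*np.cos(t),.071+.145*np.sin(t)),w2p(0,h(-.085,.068-.145*np.cos(t),.071+.145*np.sin(t)),C=C))
E
```

```text
[ 0.58118429 -0.08208094  0.27177876] [-0.47070224  0.1771067  -0.05164324] 0.8995068298649598
mark [321.21804039  68.77608585]
handle 1.5 [0.6404791553538569, -0.09342843328179529, np.float64(0.21563677305758788)] [401.54281397 239.68489078]
handle 1.85 [0.6906083666229507, -0.0904522816996783, np.float64(0.2103849044314185)] [468.30423013 236.94663886]
```

View pics/w4.png

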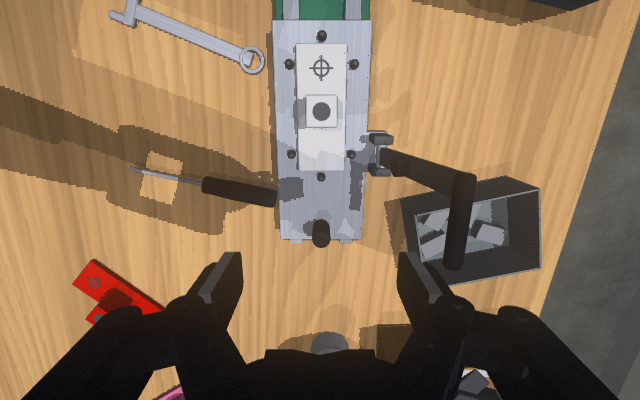

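The foot lies in the nest, with the cross at (321,68) as predicted. The handle bar runs from (463,178) to (454,265), so its axis at the grip row 237 is near column 457.

```bash
cat >> h.py <<'E'
A=.0593;N=np.array([.5778,-.012]);RA=np.array([[np.cos(A),-np.sin(A)],[np.sin(A),np.cos(A)]])
def nw(x,y,z): return [*(N+RA@[x,y]),z+.045]
def hd(t): return nw(.068-.145*np.cos(t),-.085,.026+.145*np.sin(t))
E
python3 - <<'E'
from h import *
from scipy.optimize import brentq
C=cam("wrist");t=brentq(lambda t:w2p(0,hd(t),C=C)[0]-457,1.4,1.95);print(t,hd(t),w2p(0,hd(t),C=C))
p=np.array(hd(t));go(p+[0,0,-.019],A)
E
```

```text
1.781925857792395 [np.float64(0.6810514588897263), np.float64(-0.09101967155781313), np.float64(0.21278025019775815)] [457.         238.81451659]
shift [-0.0154  0.0994  0.0773] yaw 0.0025 tilt z [-0.003  0.001 -1.   ] t 6.65
```

Emit:
move_arm([
  {"x": -0.005,"y": 0.04,"z": 0,"yaw": 0.002,"fingers": 0.35},
  {"x": -0.015,"y": 0.08,"z": 0,"yaw": 0.002,"fingers": 0.35},
  {"x": -0.0155,"y": 0.0995,"z": 0.01,"yaw": 0.002,"fingers": 0.35},
  {"x": -0.0155,"y": 0.0995,"z": 0.02,"yaw": 0.002,"fingers": 0.35},
  {"x": -0.0155,"y": 0.0995,"z": 0.02,"yaw": 0.002,"fingers": 0.35},
])

```text
time: 7.15
eef_pos: [0.6805, -0.0911, 0.2488]
tcp_rot: [0.686, 0.728, -0.002, -0.004]
contact_force: [-0.8, 0.1, -0.3]
opening: 0.648
finger_force: 0.0
```

Emit:
move_arm([
  {"x": 0,"y": 0,"z": 0.02,"yaw": 0,"fingers": 0.35},
  {"x": 0,"y": 0,"z": 0.04,"yaw": 0,"fingers": 0.35},
  {"x": 0,"y": 0,"z": 0.055,"yaw": 0,"fingers": 0.35},
  {"x": 0,"y": 0,"z": 0.055,"yaw": 0,"fingers": 0.35},
  {"x": 0,"y": 0,"z": 0.055,"yaw": 0,"fingers": 0.35},
])

```text
time: 7.65
eef_pos: [0.6819, -0.0922, 0.1984]
tcp_rot: [0.686, 0.728, -0.0, -0.0]
contact_force: [0.3, -0.3, 0.7]
opening: 0.654
finger_force: 0.0
```

```bash
python3 - <<'E'
from h import *
import cv2
st=ctrl.get_state();im=ctrl.read_camera("wrist");cv2.imwrite("pics/w5.png",im[:,:,::-1])
print(st["contact_force"]);p=np.array(hd(1.782));go(p+[0,0,-.019],A)
E
```

```text
[ 0.25675859 -0.33438735  0.69521637]
shift [ 0.0015 -0.0014  0.0057] yaw -0.0003 tilt z [ 0.001 -0.    -1.   ] t 7.7
```

View pics/w5.png

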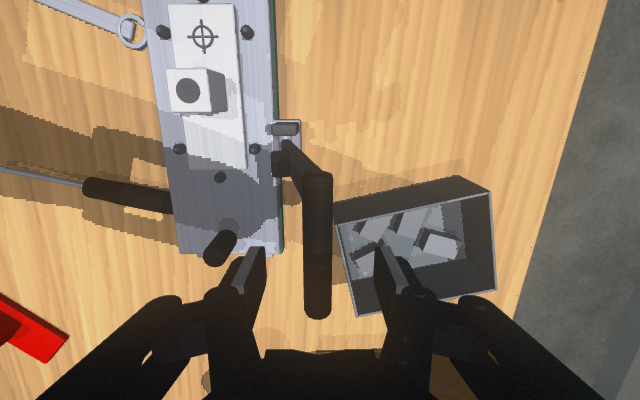

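The bar at column 317 is centred between the fingers at 253 and 382. Close on it.

Emit:
move_arm([
  {"x": 0,"y": -0.001,"z": 0.004,"yaw": 0,"fingers": 0.6},
  {"x": 0,"y": -0.001,"z": 0.004,"yaw": 0,"fingers": 1},
  {"x": 0,"y": -0.001,"z": 0.004,"yaw": 0,"fingers": 1},
  {"x": 0,"y": -0.001,"z": 0.004,"yaw": 0,"fingers": 1},
  {"x": 0,"y": -0.001,"z": 0.004,"yaw": 0,"fingers": 1},
], force=25)

```text
time: 8.2
eef_pos: [0.6814, -0.0925, 0.1948]
tcp_rot: [0.686, 0.728, 0.0, 0.0]
contact_force: [-1.4, -0.6, 0.8]
opening: 0.154
finger_force: 24.7
```

```bash
python3 - <<'E'
from h import *
st=ctrl.get_state();print(st["opening"],st["contact_force"],st["eef_pos"])
q=RA.T@(st["eef_pos"][:2]-N);print("in nest frame",q,st["eef_pos"][2]-.045+.019-.026)
t=np.arctan2(st["eef_pos"][2]+.019-.071,.068-q[0]);r=np.hypot(st["eef_pos"][2]+.019-.071,.068-q[0]);print(t,r)
h0=np.array([-.145*np.cos(t),.145*np.sin(t)])
for T in np.arange(t,-.05,-.1):
    h=np.array([-.145*np.cos(T),.145*np.sin(T)])-h0;print(round(T,3),"y",h[0].round(4),"z",-h[1].round(4))
E
```

```text
0.15360893911853685 [-1.43970427 -0.61707168  0.82699087] [ 0.68138736 -0.09247672  0.19476909]
in nest frame [ 0.09863581 -0.08647439] 0.1427690918092247
1.782173796322564 0.14601906145423815
1.782 y 0.0 z -0.0
1.682 y -0.0143 z -0.0023
1.582 y -0.0288 z -0.0032
1.482 y -0.0433 z -0.0027
1.382 y -0.0576 z -0.0007
1.282 y -0.0717 z 0.0028
1.182 y -0.0854 z 0.0076
1.082 y -0.0985 z 0.0137
0.982 y -0.1109 z 0.0212
0.882 y -0.1226 z 0.0298
0.782 y -0.1333 z 0.0396
0.682 y -0.143 z 0.0504
0.582 y -0.1515 z 0.062
0.482 y -0.1589 z 0.0745
0.382 y -0.165 z 0.0877
0.282 y -0.1697 z 0.1014
0.182 y -0.173 z 0.1155
0.082 y -0.1749 z 0.1299
-0.018 y -0.1754 z 0.1444
```

Emit:
move_arm([
  {"x": 0,"y": -0.0143,"z": -0.0023,"yaw": 0,"fingers": 1},
  {"x": 0,"y": -0.0288,"z": -0.0032,"yaw": 0,"fingers": 1},
  {"x": 0,"y": -0.0433,"z": -0.0027,"yaw": 0,"fingers": 1},
  {"x": 0,"y": -0.0576,"z": -0.0007,"yaw": 0,"fingers": 1},
  {"x": 0,"y": -0.0717,"z": 0.0028,"yaw": 0,"fingers": 1},
])

```text
time: 8.7
eef_pos: [0.6119, -0.0966, 0.1943]
tcp_rot: [0.686, 0.728, 0.003, 0.003]
contact_force: [3.4, 1.4, 1.0]
opening: 0.154
finger_force: 24.7
```

```bash
cat >> h.py <<'E'
def arc():
    st=ctrl.get_state();p=st["eef_pos"];q=RA.T@(p[:2]-N);a,b=.068-q[0],p[2]+.019-.071;t=np.arctan2(b,a)
    print("t",t,"r",np.hypot(a,b),"y",q[1],st["contact_force"].round(1) if hasattr(st["contact_force"],"round") else st["contact_force"],st["opening"])
    for T in np.arange(round(t,1)-.1,-.06,-.1): print(round(T,2),"y",round(a-.145*np.cos(T),4),"z",round(b-.145*np.sin(T),4))
E
python3 -c "
from h import *
arc()"
```

```text
t 1.3034759363145874 r 0.14750641835664827 y -0.08648296824327338 [3.4 1.4 1. ] 0.15386679437096829
1.2 y -0.0136 z 0.0071
1.1 y -0.0268 z 0.013
1.0 y -0.0394 z 0.0203
0.9 y -0.0512 z 0.0287
0.8 y -0.0621 z 0.0383
0.7 y -0.0719 z 0.0489
0.6 y -0.0807 z 0.0604
0.5 y -0.0883 z 0.0728
0.4 y -0.0946 z 0.0858
0.3 y -0.0996 z 0.0994
0.2 y -0.1031 z 0.1135
0.1 y -0.1053 z 0.1278
-0.0 y -0.106 z 0.1423
```

Emit:
move_arm([
  {"x": 0,"y": -0.0137,"z": 0.005,"yaw": 0,"fingers": 1},
  {"x": 0,"y": -0.0268,"z": 0.0112,"yaw": 0,"fingers": 1},
  {"x": 0,"y": -0.0392,"z": 0.0188,"yaw": 0,"fingers": 1},
  {"x": 0,"y": -0.0509,"z": 0.0275,"yaw": 0,"fingers": 1},
  {"x": 0,"y": -0.0616,"z": 0.0372,"yaw": 0,"fingers": 1},
])

```text
time: 9.2
eef_pos: [0.5499, -0.1004, 0.1559]
tcp_rot: [0.686, 0.727, 0.002, 0.003]
contact_force: [1.9, 1.0, 2.3]
opening: 0.157
finger_force: 26.2
```

Emit:
move_arm([
  {"x": 0,"y": -0.0097,"z": 0.0108,"yaw": 0,"fingers": 1},
  {"x": 0,"y": -0.0182,"z": 0.0224,"yaw": 0,"fingers": 1},
  {"x": 0,"y": -0.0256,"z": 0.0349,"yaw": 0,"fingers": 1},
  {"x": 0,"y": -0.0317,"z": 0.0481,"yaw": 0,"fingers": 1},
  {"x": 0,"y": -0.0364,"z": 0.0618,"yaw": 0,"fingers": 1},
])

```text
time: 9.7
eef_pos: [0.5119, -0.1027, 0.0916]
tcp_rot: [0.686, 0.728, 0.0, 0.001]
contact_force: [5.8, -0.2, 1.5]
opening: 0.155
finger_force: 26.3
```

```bash
python3 -c "
from h import *
arc()"
```

```text
t 0.2770284773970907 r 0.14466090393383538 y -0.08662998082129154 [ 5.8 -0.2  1.5] 0.15539418350908665
0.2 y -0.003 z 0.0108
0.1 y -0.0051 z 0.0251
-0.0 y -0.0059 z 0.0396
```

Emit:
move_arm([
  {"x": 0,"y": -0.003,"z": 0.0108,"yaw": 0,"fingers": 1},
  {"x": 0,"y": -0.0045,"z": 0.021,"yaw": 0,"fingers": 1},
  {"x": 0,"y": -0.0052,"z": 0.03,"yaw": 0,"fingers": 1},
  {"x": 0,"y": -0.0055,"z": 0.036,"yaw": 0,"fingers": 1},
  {"x": 0,"y": -0.0055,"z": 0.039,"yaw": 0,"fingers": 1},
])

```text
time: 10.2
eef_pos: [0.5065, -0.103, 0.0535]
tcp_rot: [0.686, 0.728, -0.0, -0.0]
contact_force: [-1.0, -0.4, 16.3]
opening: 0.152
finger_force: 26.9
```

Emit:
move_arm([
  {"x": 0,"y": 0,"z": 0.001,"yaw": 0,"fingers": 1},
  {"x": 0,"y": 0,"z": 0.002,"yaw": 0,"fingers": 1},
  {"x": 0,"y": 0,"z": 0.002,"yaw": 0,"fingers": 1},
])

```text
time: 10.5
eef_pos: [0.5065, -0.103, 0.0535]
tcp_rot: [0.686, 0.728, -0.001, -0.001]
contact_force: [-2.7, -0.5, 12.0]
opening: 0.153
finger_force: 26.5
```

```bash
python3 -c "
from h import *
arc()"
```

```text
t 0.01040869831615794 r 0.14457175845798254 y -0.08658163132453915 [-2.7 -0.5 12. ] 0.15250728123024396
```

The clamp is stalled on the plate at about 0.01 rad. Release, rise, and go over to the knob.

Emit:
move_arm([
  {"x": 0,"y": 0,"z": 0,"yaw": 0,"fingers": 0.6},
  {"x": 0,"y": 0,"z": 0,"yaw": 0,"fingers": 0.5},
  {"x": 0,"y": 0,"z": 0,"yaw": 0,"fingers": 0.5},
  {"x": 0,"y": 0,"z": -0.03,"yaw": 0,"fingers": 0.5},
  {"x": 0,"y": 0,"z": -0.07,"yaw": 0,"fingers": 0.5},
])

```text
time: 11.0
eef_pos: [0.5034, -0.1016, 0.1187]
tcp_rot: [0.686, 0.728, -0.002, -0.004]
contact_force: [1.6, 0.6, -0.2]
opening: 0.499
finger_force: 0.0
```

Emit:
move_arm([
  {"x": -0.01,"y": 0.01,"z": -0.04,"yaw": 0,"fingers": 0.4},
  {"x": -0.04,"y": 0.04,"z": -0.075,"yaw": 0,"fingers": 0.35},
  {"x": -0.06,"y": 0.07,"z": -0.075,"yaw": 0,"fingers": 0.35},
  {"x": -0.06,"y": 0.075,"z": -0.075,"yaw": 0,"fingers": 0.35},
  {"x": -0.06,"y": 0.075,"z": -0.075,"yaw": 0,"fingers": 0.35},
])

```text
time: 11.5
eef_pos: [0.5844, -0.1581, 0.195]
tcp_rot: [0.686, 0.728, -0.001, -0.002]
contact_force: [-1.2, 0.5, 0.1]
opening: 0.648
finger_force: 0.0
```

```bash
python3 - <<'E'
from h import *
import cv2
st=ctrl.get_state();im=ctrl.read_camera("wrist");cv2.imwrite("pics/w6.png",im[:,:,::-1]);C=cam("wrist",st)
go(nw(0,-.145,.011),A)
print("pred mark",w2p(0,nw(0,.045,.01),C=C),"knobtop",w2p(0,nw(0,-.145,.045),C=C),"handle",w2p(0,hd(0),C=C),"bit", w2p(0,[.5665,.1914,.072],C=C))
E
```

```text
shift [0.0003 0.0034 0.1385] yaw -0.0001 tilt z [-0.004  0.002 -1.   ] t 11.55
pred mark [323.04635375 -48.90476112] knobtop [322.45328001 198.05438255] handle [232.62571135 124.40503522] bit [ 325.80667803 -400.02296561]
```

View pics/w6.png

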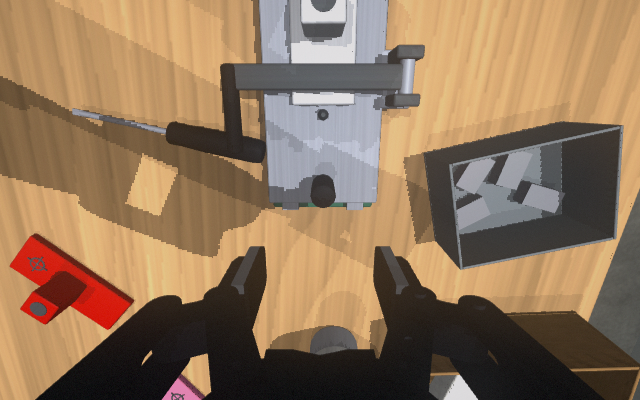

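The strap is level over the foot, with its bar at (233,120), and the knob top is at (322,195) in line with the tool. Grip it and slide coarsely.

Emit:
move_arm([
  {"x": 0.0005,"y": 0.002,"z": 0.045,"yaw": 0,"fingers": 0.35},
  {"x": 0.0005,"y": 0.002,"z": 0.085,"yaw": 0,"fingers": 0.35},
  {"x": 0.0005,"y": 0.002,"z": 0.12,"yaw": 0,"fingers": 0.35},
  {"x": 0.0005,"y": 0.002,"z": 0.1375,"yaw": 0,"fingers": 0.35},
  {"x": 0.0005,"y": 0.002,"z": 0.1375,"yaw": 0,"fingers": 0.35},
])

```text
time: 12.05
eef_pos: [0.5822, -0.1551, 0.0541]
tcp_rot: [0.686, 0.728, -0.002, -0.005]
contact_force: [-1.1, -0.3, 0.5]
opening: 0.653
finger_force: 0.0
```

Emit:
move_arm([
  {"x": 0,"y": 0,"z": 0,"yaw": 0,"fingers": 0.7},
  {"x": 0,"y": 0,"z": 0,"yaw": 0,"fingers": 1},
  {"x": 0,"y": 0,"z": 0,"yaw": 0,"fingers": 1},
  {"x": 0,"y": 0,"z": 0,"yaw": 0,"fingers": 1},
  {"x": 0,"y": 0,"z": 0,"yaw": 0,"fingers": 1},
], force=30)

```text
time: 12.55
eef_pos: [0.5869, -0.1578, 0.0611]
tcp_rot: [0.686, 0.728, -0.0, 0.0]
contact_force: [-5.4, 1.1, 6.8]
opening: 0.246
finger_force: 30.4
```

Emit:
move_arm([
  {"x": 0.02,"y": 0,"z": 0,"yaw": 0,"fingers": 1},
  {"x": 0.05,"y": 0,"z": 0,"yaw": 0,"fingers": 1},
  {"x": 0.08,"y": 0,"z": 0,"yaw": 0,"fingers": 1},
  {"x": 0.11,"y": 0,"z": 0,"yaw": 0,"fingers": 1},
  {"x": 0.135,"y": 0,"z": 0,"yaw": 0,"fingers": 1},
])

```text
time: 13.05
eef_pos: [0.5791, -0.0242, 0.0611]
tcp_rot: [0.685, 0.728, -0.001, 0.002]
contact_force: [-5.0, -7.6, 4.6]
opening: 0.242
finger_force: 31.0
```

Emit:
move_arm([
  {"x": 0.005,"y": 0,"z": 0,"yaw": 0,"fingers": 1},
  {"x": 0.005,"y": 0,"z": 0,"yaw": 0,"fingers": 1},
  {"x": 0.005,"y": 0,"z": 0,"yaw": 0,"fingers": 1},
])

```text
time: 13.35
eef_pos: [0.5786, -0.0165, 0.0611]
tcp_rot: [0.686, 0.728, 0.001, -0.001]
contact_force: [-4.8, 3.3, 8.2]
opening: 0.251
finger_force: 31.3
```

```bash
python3 - <<'E'
from h import *
st=ctrl.get_state();print("knob moved, nest frame",RA.T@(st["eef_pos"][:2]-N)+[0,.145],st["contact_force"],st["opening"])
E
```

```text
knob moved, nest frame [0.00057384 0.14046555] [-4.81205926  3.25459449  8.2039589 ] 0.25072058419683174
```

Emit:
move_arm([
  {"x": 0,"y": 0,"z": 0,"yaw": 0,"fingers": 0.6},
  {"x": 0,"y": 0,"z": 0,"yaw": 0,"fingers": 0.4},
  {"x": 0,"y": 0,"z": -0.01,"yaw": 0,"fingers": 0.35},
  {"x": 0,"y": 0,"z": -0.05,"yaw": 0,"fingers": 0.35},
  {"x": 0,"y": 0,"z": -0.09,"yaw": 0,"fingers": 0.35},
])

```text
time: 13.85
eef_pos: [0.5779, -0.018, 0.1494]
tcp_rot: [0.686, 0.727, -0.001, -0.001]
contact_force: [0.5, -0.3, -0.3]
opening: 0.652
finger_force: 0.0
```

Emit:
move_arm([
  {"x": 0,"y": -0.04,"z": -0.01,"yaw": 0,"fingers": 0.35},
  {"x": 0,"y": -0.085,"z": -0.01,"yaw": 0,"fingers": 0.35},
  {"x": 0.02,"y": -0.125,"z": -0.01,"yaw": 0,"fingers": 0.35},
  {"x": 0.06,"y": -0.141,"z": 0.0,"yaw": 0,"fingers": 0.35},
  {"x": 0.1,"y": -0.141,"z": 0.015,"yaw": 0,"fingers": 0.35},
])

```text
time: 14.35
eef_pos: [0.4311, 0.0739, 0.1354]
tcp_rot: [0.687, 0.727, 0.001, 0.002]
contact_force: [0.7, 0.4, -0.4]
opening: 0.65
finger_force: 0.0
```

Emit:
move_arm([
  {"x": 0.022,"y": 0,"z": 0,"yaw": 0,"fingers": 0.35},
  {"x": 0.022,"y": 0,"z": 0,"yaw": 0,"fingers": 0.35},
  {"x": 0.022,"y": 0,"z": 0,"yaw": 0,"fingers": 0.35},
  {"x": 0.022,"y": 0,"z": 0,"yaw": 0,"fingers": 0.35},
])

```text
time: 14.75
eef_pos: [0.4313, 0.0948, 0.1347]
tcp_rot: [0.686, 0.727, 0.0, 0.001]
contact_force: [1.7, 1.5, -0.3]
opening: 0.65
finger_force: 0.0
```

```bash
python3 - <<'E'
from h import *
import cv2
st=ctrl.get_state();im=ctrl.read_camera("wrist");cv2.imwrite("pics/w7.png",im[:,:,::-1]);C=cam("wrist",st);print(st["eef_pos"])
b=w2p(0,[.5665,.1914,.072],C=C);print("bit",b,"mark",w2p(0,nw(0,.1858,.01),C=C))
x,y=int(b[0])-100,max(0,int(b[1])-75);print(x,y);cv2.imwrite("pics/w7c.png",cv2.resize(im[y:y+150,x:x+200,::-1],None,fx=4,fy=4,interpolation=cv2.INTER_CUBIC))
E
```

```text
[0.4312854  0.09481396 0.13468341]
bit [541.2886413   85.84183933] mark [517.70196479 114.41117034]
441 10
```

View pics/w7c.png

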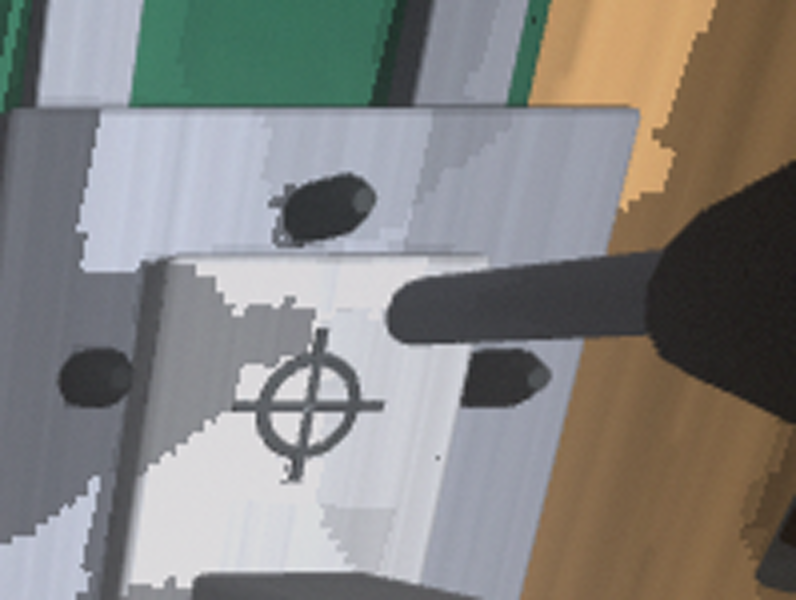

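The crop shows the cross at (308,406), i.e. image (517.6,111.1). The bit's end is at about (398,312), i.e. (540,87.7).

```bash
python3 - <<'E'
from h import *
C=cam("wrist");m=p2w(0,(517.6,111.1),.055,C=C)
for c in (538,540.5,543):
    b=p2w(0,(c,87.7),.072,C=C);print(m.round(4),b.round(4),"in station axes (x,y) mark->bit",(RA.T@(b-m)[:2]).round(4))
print("mark in old nest",RA.T@(m[:2]-N));
go([*(nw(0,-.145+.141,0)[:2]),.15],A)
E
```

```text
[0.5661 0.1755 0.055 ] [0.5646 0.19   0.072 ] in station axes (x,y) mark->bit [-0.0006  0.0146]
[0.5661 0.1755 0.055 ] [0.5662 0.1901 0.072 ] in station axes (x,y) mark->bit [0.001  0.0146]
[0.5661 0.1755 0.055 ] [0.5678 0.1902 0.072 ] in station axes (x,y) mark->bit [0.0026 0.0146]
mark in old nest [-0.00061138  0.18786643]
shift [-0.119   0.1402 -0.0152] yaw -0.0017 tilt z [ 0.001 -0.    -1.   ] t 14.8
```

The carriage needs 14.6 mm more. Return to the knob.

Emit:
move_arm([
  {"x": -0.04,"y": 0,"z": -0.015,"yaw": 0,"fingers": 0.35},
  {"x": -0.085,"y": 0.02,"z": -0.022,"yaw": 0,"fingers": 0.35},
  {"x": -0.119,"y": 0.05,"z": -0.022,"yaw": -0.001,"fingers": 0.35},
  {"x": -0.119,"y": 0.095,"z": -0.022,"yaw": -0.001,"fingers": 0.35},
  {"x": -0.119,"y": 0.14,"z": -0.022,"yaw": -0.001,"fingers": 0.35},
])

```text
time: 15.3
eef_pos: [0.5791, -0.0179, 0.1565]
tcp_rot: [0.687, 0.726, 0.0, 0.0]
contact_force: [0.9, -1.2, 0.3]
opening: 0.652
finger_force: 0.0
```

Emit:
move_arm([
  {"x": 0,"y": 0,"z": 0,"yaw": 0,"fingers": 0.35},
  {"x": 0,"y": 0,"z": 0,"yaw": 0,"fingers": 0.35},
  {"x": 0,"y": 0,"z": 0,"yaw": 0,"fingers": 0.35},
])

```text
time: 15.6
eef_pos: [0.5764, -0.0154, 0.1558]
tcp_rot: [0.686, 0.728, -0.0, -0.0]
contact_force: [-0.8, 0.5, -0.2]
opening: 0.647
finger_force: 0.0
```

```bash
python3 - <<'E'
from h import *
go([*(nw(.0005,-.145+.141,0)[:2]),.058],A)
E
```

```text
shift [-0.0007  0.0022  0.0978] yaw -0.0002 tilt z [-0.001  0.    -1.   ] t 15.6
```

Emit:
move_arm([
  {"x": -0.0005,"y": 0.001,"z": 0.04,"yaw": 0,"fingers": 0.35},
  {"x": -0.0005,"y": 0.001,"z": 0.075,"yaw": 0,"fingers": 0.35},
  {"x": -0.0005,"y": 0.001,"z": 0.096,"yaw": 0,"fingers": 0.35},
  {"x": -0.0005,"y": 0.001,"z": 0.096,"yaw": 0,"fingers": 0.35},
  {"x": -0.0005,"y": 0.001,"z": 0.096,"yaw": 0,"fingers": 0.5},
])

```text
time: 16.1
eef_pos: [0.578, -0.0154, 0.061]
tcp_rot: [0.686, 0.728, 0.0, 0.0]
contact_force: [-1.1, 0.0, 0.5]
opening: 0.508
finger_force: 0.0
```

Emit:
move_arm([
  {"x": 0,"y": 0,"z": 0,"yaw": 0,"fingers": 0.7},
  {"x": 0,"y": 0,"z": 0,"yaw": 0,"fingers": 1},
  {"x": 0,"y": 0,"z": 0,"yaw": 0,"fingers": 1},
  {"x": 0,"y": 0,"z": 0,"yaw": 0,"fingers": 1},
  {"x": 0,"y": 0,"z": 0,"yaw": 0,"fingers": 1},
])

```text
time: 16.6
eef_pos: [0.5786, -0.0157, 0.0627]
tcp_rot: [0.685, 0.728, -0.0, 0.0]
contact_force: [-4.5, 0.4, 5.5]
opening: 0.244
finger_force: 30.2
```

```bash
python3 - <<'E'
from h import *
st=ctrl.get_state();print("knob, nest frame",RA.T@(st["eef_pos"][:2]-N)+[0,.145],st["contact_force"],st["opening"])
E
```

```text
knob, nest frame [0.0005449  0.14123639] [-4.48981225  0.38188652  5.45729765] 0.24433339704145157
```

Emit:
move_arm([
  {"x": 0.005,"y": 0,"z": 0,"yaw": 0,"fingers": 1},
  {"x": 0.01,"y": 0,"z": 0,"yaw": 0,"fingers": 1},
  {"x": 0.0145,"y": 0,"z": 0,"yaw": 0,"fingers": 1},
  {"x": 0.015,"y": 0,"z": 0,"yaw": 0,"fingers": 1},
  {"x": 0.015,"y": 0,"z": 0,"yaw": 0,"fingers": 1},
])

```text
time: 17.1
eef_pos: [0.5777, -0.0013, 0.0627]
tcp_rot: [0.685, 0.728, -0.001, 0.001]
contact_force: [-4.4, -1.8, 5.0]
opening: 0.241
finger_force: 30.2
```

```bash
python3 - <<'E'
from h import *
st=ctrl.get_state();print("knob, nest frame",RA.T@(st["eef_pos"][:2]-N)+[0,.145],st["contact_force"],st["opening"])
E
```

```text
knob, nest frame [0.00054517 0.15564455] [-4.37296791 -1.82351386  5.00303028] 0.24050958144851656
```

Moved 14.4 mm. Release and look again from the same side (this will be the tenth picture).

Emit:
move_arm([
  {"x": 0,"y": 0,"z": 0,"yaw": 0,"fingers": 0.6},
  {"x": 0,"y": 0,"z": 0,"yaw": 0,"fingers": 0.4},
  {"x": 0,"y": 0,"z": -0.01,"yaw": 0,"fingers": 0.35},
  {"x": 0,"y": 0,"z": -0.05,"yaw": 0,"fingers": 0.35},
  {"x": 0,"y": 0,"z": -0.09,"yaw": 0,"fingers": 0.35},
])

```text
time: 17.6
eef_pos: [0.5767, -0.0001, 0.1506]
tcp_rot: [0.686, 0.728, -0.001, -0.001]
contact_force: [0.8, 0.1, 0.7]
opening: 0.651
finger_force: 0.0
```

Emit:
move_arm([
  {"x": 0,"y": -0.04,"z": -0.01,"yaw": 0,"fingers": 0.35},
  {"x": 0,"y": -0.085,"z": -0.01,"yaw": 0,"fingers": 0.35},
  {"x": 0.02,"y": -0.125,"z": -0.01,"yaw": 0,"fingers": 0.35},
  {"x": 0.06,"y": -0.141,"z": 0.0,"yaw": 0,"fingers": 0.35},
  {"x": 0.105,"y": -0.141,"z": 0.015,"yaw": 0,"fingers": 0.35},
])

```text
time: 18.1
eef_pos: [0.4297, 0.0963, 0.1367]
tcp_rot: [0.687, 0.727, 0.002, 0.002]
contact_force: [0.7, -0.3, -0.8]
opening: 0.649
finger_force: 0.0
```

Emit:
move_arm([
  {"x": 0,"y": 0,"z": 0,"yaw": 0,"fingers": 0.35},
  {"x": 0,"y": 0,"z": 0,"yaw": 0,"fingers": 0.35},
  {"x": 0,"y": 0,"z": 0,"yaw": 0,"fingers": 0.35},
  {"x": 0,"y": 0,"z": 0,"yaw": 0,"fingers": 0.35},
])

```text
time: 18.5
eef_pos: [0.4314, 0.0951, 0.1358]
tcp_rot: [0.686, 0.727, 0.0, 0.001]
contact_force: [1.0, -0.7, -0.9]
opening: 0.653
finger_force: 0.0
```

```bash
python3 - <<'E'
from h import *
import cv2
st=ctrl.get_state();im=ctrl.read_camera("wrist");cv2.imwrite("pics/w8.png",im[:,:,::-1]);C=cam("wrist",st);print(st["eef_pos"],st["contact_force"])
b=w2p(0,[.5662,.1901,.072],C=C);print("bit",b,"mark",w2p(0,nw(0,.2023,.01),C=C))
cv2.imwrite("pics/w8c.png",cv2.resize(im[0:200,370:636,::-1],None,fx=3,fy=3,interpolation=cv2.INTER_CUBIC))
E
```

```text
[0.43138886 0.09505523 0.13584012] [ 1.03883456 -0.68744617 -0.87314781]
bit [538.67106737  88.54341828] mark [521.06590001  90.04890212]
```

View pics/w8c.png

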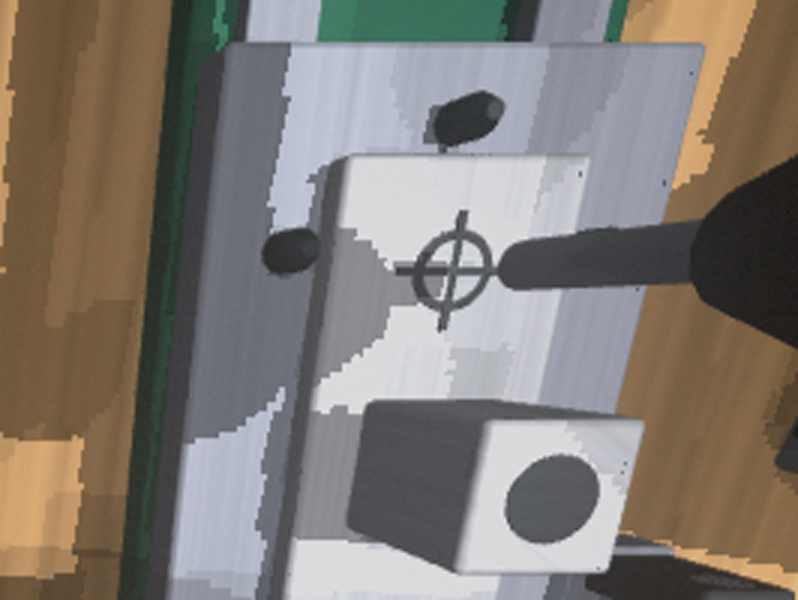

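```bash
python3 - <<'E'
from h import *
C=cam("wrist");m=p2w(0,(520.7,89.7),.055,C=C)
for c in (537.5,540): print((RA.T@(p2w(0,(c,88),.072,C=C)-m)[:2]).round(4))
E
```

```text
[-0.0001  0.0002]
[0.0015 0.0002]
```

In the view the cross is at (520.7,89.7) and the bit's end at (538.8,88). That puts the cross about 1 mm from the tip in plan, and the gripper is clear of everything. Hand in.

```bash
python3 -c "
from plant import ctrl
print(ctrl.sign_off())"
```

```text
the job is handed in; nothing more can be done
None
```

The job is handed in, with no verdict returned: the foot is in the nest, the strap clamp is down on it (about 0.01 rad when released), and the cross is about 1 mm in plan from the drill's tip by the wrist camera.

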